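# Return the mixed-up seasoning pots to their mats on the canteen counter

## Task

The four seasoning pots on the serving counter have been put back on the wrong mats: stand each one upright in the middle of the mat of its own lid's colour. A mat holds one pot, so use the plain black mat as the free spot on the way and leave it empty at the end; never set a pot on the bare counter or tip it over, and do not disturb the vinegar bottle.

Things in the scene. Friction and masses are not known exactly. Their poses are not given: they have to be found in the camera images.
- pot_red_mid (a point): seasoning pot with a red lid: upright steel cylinder 50 mm in diameter, 78 mm tall in all (straight side up to 70 mm, including the 10 mm lid; then a small knob 16 mm across, 8 mm high), about 0.15 to 0.3 kg, loose. The point is its centre, 39 mm above its underside; z is up its axis. It starts upright on a mat of another colour.
- pot_yellow_mid (a point): seasoning pot with a yellow lid: upright steel cylinder 50 mm in diameter, 78 mm tall in all (straight side up to 70 mm, including the 10 mm lid; then a small knob 16 mm across, 8 mm high), about 0.15 to 0.3 kg, loose. The point is its centre, 39 mm above its underside; z is up its axis. It starts upright on a mat of another colour.
- pot_green_mid (a point): seasoning pot with a green lid: upright steel cylinder 50 mm in diameter, 78 mm tall in all (straight side up to 70 mm, including the 10 mm lid; then a small knob 16 mm across, 8 mm high), about 0.15 to 0.3 kg, loose. The point is its centre, 39 mm above its underside; z is up its axis. It starts upright on a mat of another colour.
- pot_blue_mid (a point): seasoning pot with a blue lid: upright steel cylinder 50 mm in diameter, 78 mm tall in all (straight side up to 70 mm, including the 10 mm lid; then a small knob 16 mm across, 8 mm high), about 0.15 to 0.3 kg, loose. The point is its centre, 39 mm above its underside; z is up its axis. It starts upright on a mat of another colour.
- mat_red: red table mat, the home of the red-lidded pot: flat square 90 x 90 mm, 8 mm thick, fixed to the counter, no rim. Origin at the centre of its underside, at counter height (its top is 8 mm above that); x and y along its sides, z up.
- mat_yellow: yellow table mat, the home of the yellow-lidded pot: flat square 90 x 90 mm, 8 mm thick, fixed to the counter, no rim. Origin at the centre of its underside, at counter height (its top is 8 mm above that); x and y along its sides, z up.
- mat_green: green table mat, the home of the green-lidded pot: flat square 90 x 90 mm, 8 mm thick, fixed to the counter, no rim. Origin at the centre of its underside, at counter height (its top is 8 mm above that); x and y along its sides, z up.
- mat_blue: blue table mat, the home of the blue-lidded pot: flat square 90 x 90 mm, 8 mm thick, fixed to the counter, no rim. Origin at the centre of its underside, at counter height (its top is 8 mm above that); x and y along its sides, z up.
- mat_black: plain black table mat, empty at the start: the free spot: flat square 90 x 90 mm, 8 mm thick, fixed to the counter, no rim. Origin at the centre of its underside, at counter height (its top is 8 mm above that); x and y along its sides, z up.
- vinegar_mid (a point): bystander: amber glass vinegar bottle, 54 mm in diameter, 160 mm tall, loose and upright. The point is its centre, 80 mm up; z is up its axis. It stands at the far left or far right of the mats; a white cup of spoons, 68 mm across and about 170 mm tall with its spoons, stands at the other side.
Mind the look-alikes: they are no part of the job. Of the things shaped like the mat_blue, the blue one is meant.

How it is judged:
By the outcome, as a careful person would: the job done as asked, in the order asked, and still so for the second after the job is handed in, with the robot touching nothing.
It also fails if it takes over 144 s, if anything falls off the work surface, if the arm or the gripper's body presses on something with over 40 N, if the wrist force passes 120 N, or if a joint passes its speed limit or range.

## Robot

A 7-joint arm with a two-finger parallel gripper is mounted at the origin on the work surface. World frame = base frame: x ahead of the robot, y to its left, z up, the work surface at z = 0. Lengths are in m, angles in rad, forces in N, time in s.
With the tool pointing down it reaches from about 0.425 to 0.95 m from the base axis. Payload 16.7 kg.
Tool frame: the origin (TCP) lies midway between the tips of the shut fingers; the grasp point (between the pads) lies 19 mm behind it (ctrl.grip_depth is the distance from the TCP to the grasp point, in m); z points along the fingers, y is the direction in which the jaws open and shut (so a half turn about z gives the same grasp; the last joint's range is limited). The gripper opens to 94 mm and grips with 3 to 60 N. Pads are 16 mm wide; open, the fingers measure 119 mm over their backs; the gripper's body (75 mm by 177 mm) begins 78 mm behind the grasp point.
Start: joints at [-1.478, 0.426, 0.074, 1.606, -0.034, 1.111, -0.067], TCP at [0.162, 0.655, 0.205] pointing down, gripper open.
Joint ranges: [-2.85, 2.85], [-0.5, 2.14], [-1.23, 1.37], [0.21, 2.46], [-1.02, 4.16], [0.16, 2.05], [-2.73, 2.73]. Speed limits (rad/s): [1.89, 1.89, 2.39, 2.39, 3.01, 3.01, 3.01].

## Interface

Orientations are given as a unit quaternion [w, x, y, z].
In Python, from bench import ctrl, vision, workorder gives the robot as it stands.
- The arm moves only by the tool step_arm, never from a script. Its argument "steps" is one flat list of numbers, 5 for each row, row after row: the opening in per cent of the stroke, from 0 (shut) to 100 (fully open), then the shift along the tool's x, y, z in cm, then the turn about the tool's z in degrees. In form: [fingers, tx, ty, tz, spin, fingers, tx, ty, tz, spin, ...]. A call has 1 to 20 rows; each row is the pose to reach, as a shift and turn from the pose commanded when the call began, along the tool's axes at that moment; what a row does not reach only later rows make up. A row lasts 1/8 s, in which the tool goes at most 62.5 mm and 10.7 degrees, less where a joint would pass 70% of its speed; a pose out of reach is approached as far as the arm can. A call with a gripper value outside its range is refused whole. The fingers move at their own pace and stop on an object; "grip_force" is the grip in N (left out, the last holds). Time passes only in rows, so rows that repeat a pose let the fingers close. It gives the time, the measured TCP pose, the force and the opening at its end, in the units of the state.
- ctrl.state(): the state, without advancing time (a new reading comes with each control period).
- vision.read_camera(name): name is "scene" or "top" or "wrist"; returns the picture (480x640x3 uint8, red, green, blue); there is no depth.
- vision.camera_model(name): a dict with "intrinsics" (3x3 intrinsics, pixels), "pose" (4x4, takes a point from camera to world coordinates). Camera axes: x right, y down, z forward; pixel columns grow to the right and rows downward; lengths in m; the calibration is good to about 2 mm. A picture is of the moment at which its call begins: read the wrist's pose just before it. camera_model takes no time and is no camera call; for the wrist camera it gives the pose at the moment of the call.
- workorder.job_done(): hands the job in, once; it reports no verdict.
The state is a dict: "time": time; "q": joint angles; "dq": joint speeds; "effort": joint torques, N m; "eef_pos": TCP position; "orientation": TCP orientation; "force": force on the tool from outside, world axes, zero at the start; "torque": the same for the moment, N m; "grip_width": finger opening in m.
Only numpy, scipy, OpenCV 4.12 (cv2) and the standard library are available. Lean on these libraries where they do the work, as an engineer would, in place of code of your own. Each camera call takes 0.05 s, during which the arm holds its last target. There are 200 camera calls.

## Working session

There is one attempt and no reset: what is moved stays moved. The work goes in short steps, Python scripts to look and compute and a tool call to move; the robot and the scene stay as the last step left them, time stands still between calls to the robot, and variables do not carry over. Pictures are saved under pics/ and viewed, about 12 in all and at most 16, crops included, and the job is handed in when it is done.

Besides the shell and the picture viewer there is one more tool, called after "Call:" by a JSON object that holds its "method" and its "body". step_arm: Moves the arm, as the interface text tells. Its arguments: {"type":"object","properties":{"steps":{"type":"array","items":{"type":"number"}},"grip_force":{"type":"number"}},"required":["steps"]}

```bash
mkdir -p pics; ls
python3 - <<'E'
from bench import ctrl, vision
import cv2,numpy as np
s=ctrl.state();print({k:np.round(v,3) for k,v in s.items()},ctrl.grip_depth)
for n in("top","scene"):
    m=vision.camera_model(n);print(n,np.round(m["intrinsics"],1).tolist(),np.round(m["pose"],3).tolist())
    cv2.imwrite(f"pics/{n}0.png",vision.read_camera(n)[:,:,::-1])
E
```

```text
pics
{'time': np.float64(0.0), 'q': array([-1.478,  0.427,  0.074,  1.607, -0.034,  1.111, -0.067]), 'dq': array([ 0.001,  0.002,  0.001,  0.001, -0.001,  0.   , -0.001]), 'effort': array([ 1.0000e-03, -9.3582e+01,  3.6670e+00, -4.5416e+01, -4.9000e-02,
        2.0000e-02,  0.0000e+00]), 'eef_pos': array([0.162, 0.655, 0.205]), 'orientation': array([-0.   ,  0.121,  0.993, -0.001]), 'force': array([-0.286,  0.918, -0.906]), 'torque': array([ 0.035, -0.02 ,  0.003]), 'grip_width': np.float64(0.094)} 0.0188
top [[540.9, 0.0, 326.2], [0.0, 540.9, 232.3], [0.0, 0.0, 1.0]] [[-0.025, -0.996, 0.085, 0.352], [-1.0, 0.023, -0.019, 0.022], [0.017, -0.085, -0.996, 1.277], [0.0, 0.0, 0.0, 1.0]]
scene [[456.1, 0.0, 314.5], [0.0, 456.1, 238.9], [0.0, 0.0, 1.0]] [[-0.726, 0.433, -0.534, 0.877], [0.688, 0.466, -0.557, 0.428], [0.008, -0.771, -0.636, 0.537], [0.0, 0.0, 0.0, 1.0]]
```

View pics/top0.png

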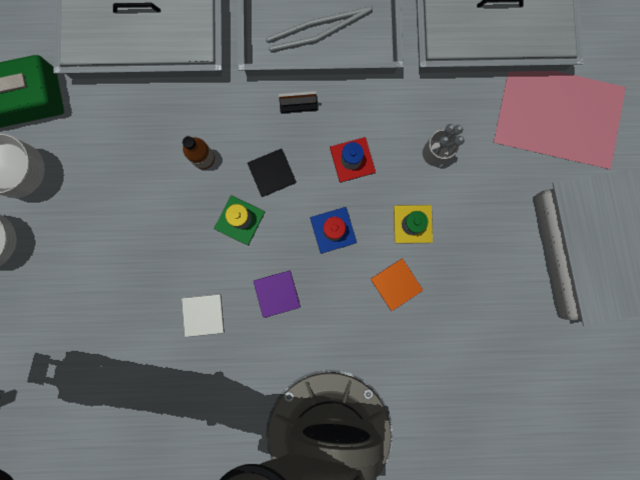

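View pics/scene0.png

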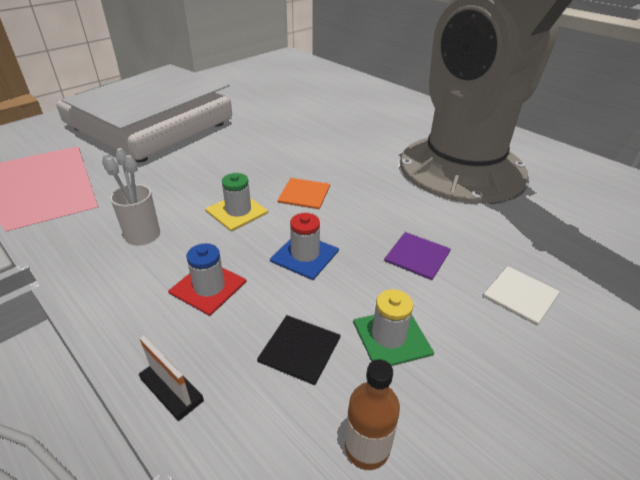

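```bash
cat > h.py <<'E'
from bench import ctrl, vision
import cv2,numpy as np
def bp(n,uv,z):
    m=vision.camera_model(n);K=np.array(m["intrinsics"]);T=np.array(m["pose"])
    uv=np.atleast_2d(uv).astype(float)
    d=(np.linalg.inv(K)@np.c_[uv,np.ones(len(uv))].T).T@T[:3,:3].T
    return (T[:3,3]+d*((z-T[2,3])/d[:,2])[:,None])[:,:2]
HUE={'red':((0,4),(174,180)),'yellow':((22,33),),'green':((50,75),),'blue':((105,123),)}
def blobs(im,c):
    hsv=cv2.cvtColor(im,cv2.COLOR_RGB2HSV);h=hsv[...,0]
    m=np.zeros(h.shape,bool)
    for a,b in HUE.get(c,((0,180),)): m|=(h>=a)&(h<=b)
    m&=(hsv[...,1]>150)&(hsv[...,2]>50) if c!='black' else hsv[...,2]<45
    n,l,st,ce=cv2.connectedComponentsWithStats(m.astype(np.uint8))
    return [(st[i,4],np.round(ce[i]),l==i) for i in range(1,n) if st[i,4]>60]
def top():
    im=vision.read_camera("top")
    for c in('red','yellow','green','blue','black'):
        for a,ce,m in blobs(im,c):
            if not(180<ce[0]<460 and 120<ce[1]<320):continue
            uv=np.argwhere(m)[:,::-1]
            if a>700 or c=='black':
                q=bp("top",uv,.008);r=cv2.minAreaRect((q*1000).astype(np.float32))
                print(c,'mat',a,ce,np.round(r[0],1),np.round(r[1],0),round(r[2],1))
            else:
                q=bp("top",uv,.078);print(c,'lid',a,ce,np.round(1000*np.array(cv2.minEnclosingCircle((q).astype(np.float32))[0]),1),np.round(1000*q.mean(0),1),np.round(1000*np.ptp(q,axis=0)))
    return im
E
python3 - <<'E'
from h import *
im=top()
cv2.imwrite("pics/crop.png",cv2.resize(im[120:320,180:460,::-1],None,fx=2.8,fy=2.8,interpolation=cv2.INTER_CUBIC))
print(np.round(1000*bp("top",[[203,160],[443,145]],.0)))
E
```

```text
red mat 835 [352. 162.] [634.1 -68.9] [88. 88.] 14.3
red lid 376 [334. 228.] [464.3 -19.1] [464.5 -19. ] [47. 47.]
yellow lid 394 [236. 215.] [498.4 198. ] [498.5 197.9] [47. 49.]
yellow mat 896 [412. 224.] [ 476.8 -207.5] [88. 88.] 88.7
green mat 753 [239. 223.] [495.1 201.6] [87. 87.] 63.0
green lid 360 [416. 222.] [ 474.1 -203.6] [ 474.  -203.4] [47. 47.]
blue lid 351 [352. 153.] [632.9 -65.1] [632.9 -64.8] [46. 45.]
blue mat 922 [332. 231.] [466.5 -18.7] [88. 88.] 15.3
black mat 140 [190. 143.] [680.6 316.8] [34. 25.] 43.7
black mat 1358 [271. 172.] [606.3 123.9] [89. 88.] 21.5
black mat 71 [251. 220.] [495.1 173.6] [19. 43.] 83.0
[[ 641.  287.]
 [ 666. -290.]]
```

View pics/crop.png

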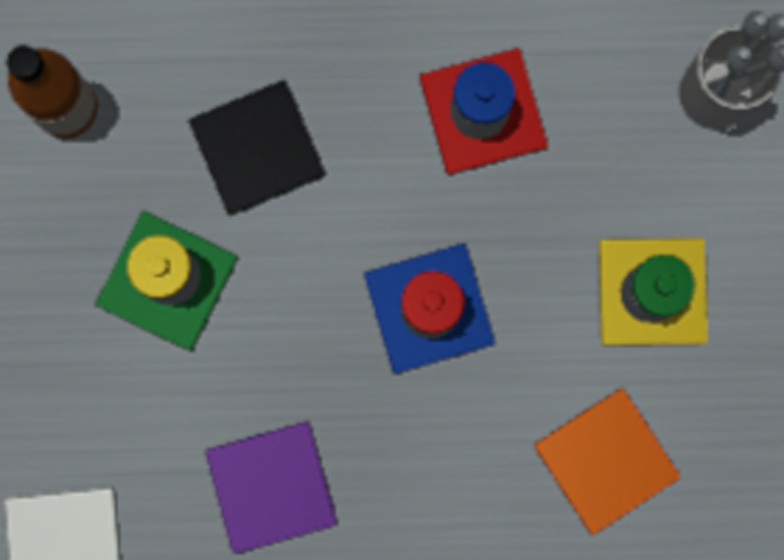

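```bash
cat >> h.py <<'E'
from scipy.spatial.transform import Rotation as R
def plan(*pts):
    s=ctrl.state();p=s["eef_pos"];Q=R.from_quat(np.roll(s["orientation"],-1))
    print("at",np.round(p*1000,1),"F",np.round(s["force"],1),"w",round(s["grip_width"]*1000,1),"t",round(s["time"],2),"eul",np.round(Q.as_euler('xyz',degrees=True),1))
    for t in pts: print(t,"->cm",np.round(Q.inv().apply(np.array(t)/1000-p)*100,2))
E
python3 -c "
from h import *
plan((450,350,220),(464,-19,200),(464,-19,110))"
```

```text
at [161.6 655.  205. ] F [-0.7 -0.2 -1.1] w 94.4 t 0.15 eul [-179.9    0.   166.1]
(450, 350, 220) ->cm [-35.31 -22.71  -1.48]
(464, -19, 200) ->cm [-45.5  -58.2    0.55]
(464, -19, 110) ->cm [-45.5  -58.19   9.55]
```

Call:
{"method": "step_arm", "body": {"steps": [100,-4.4,-2.8,-0.5,0,100,-8.8,-5.7,-1.5,0,100,-13.2,-8.5,-1.5,0,100,-17.7,-11.4,-1.5,0,100,-22.1,-14.2,-1.5,0,100,-26.5,-17,-1.5,0,100,-30.9,-19.9,-1.5,0,100,-35.3,-22.7,-1.5,0,100,-36.6,-27.1,-1.5,0,100,-37.9,-31.6,-1.5,0,100,-39.1,-36,-1.5,0,100,-40.4,-40.5,-1.5,0,100,-41.7,-44.9,-1.5,0,100,-43,-49.3,-1.5,0,100,-44.2,-53.8,-1,0,100,-45.5,-58.2,0,0,100,-45.5,-58.2,0.5,0,100,-45.5,-58.2,0.5,0,100,-45.5,-58.2,0.5,0,100,-45.5,-58.2,0.5,0], "grip_force": 20}}

```text
time: 2.65
eef_pos: [0.4641, -0.0179, 0.2006]
orientation: [0.0, 0.12, 0.993, 0.0]
force: [0.3, 0.0, -0.8]
grip_width: 0.094
```

```bash
python3 -c "
from h import *
plan((464,-19,200),(464,-19,110),(464,-19,29))
cv2.imwrite('pics/w1.png',vision.read_camera('wrist')[:,:,::-1])
"
```

```text
at [464.1 -17.9 200.6] F [ 0.3  0.  -0.8] w 94.0 t 2.65 eul [180.    0.  166.2]
(464, -19, 200) ->cm [-0.01 -0.11  0.06]
(464, -19, 110) ->cm [-0.01 -0.11  9.06]
(464, -19, 29) ->cm [-1.000e-02 -1.100e-01  1.716e+01]
```

View pics/w1.png

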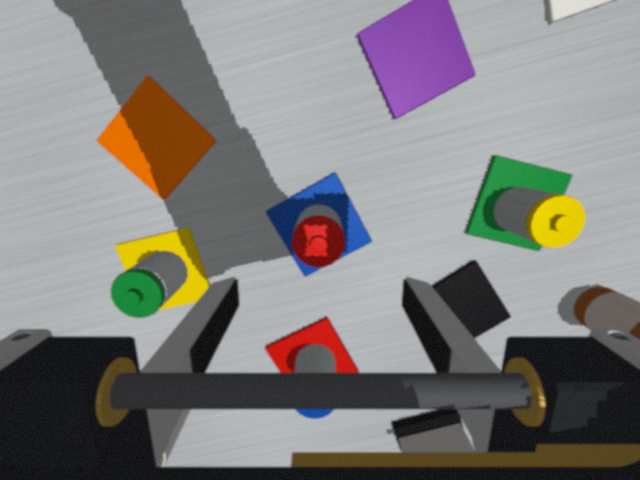

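The wrist view shows the red lid at (318,241), midway between the fingertips (238 and 403 px), on the blue mat. The purple look-alike is separate at (417,55).

```bash
python3 -c "
from h import *
print(1000*bp('wrist',[[318,243],[545,222],[138,294]],.078), 'mats',1000*bp('wrist',[[320,224]],.008))
"
```

```text
[[ 469.41929876  -19.58173782]
 [ 499.44803649  186.38123432]
 [ 477.72825505 -201.37663447]] mats [[467.57613268 -17.17356492]]
```

Call:
{"method": "step_arm", "body": {"steps": [100,0,-0.1,4,0,100,0,-0.1,8,0,100,0,-0.1,11,0,100,0,-0.1,13,0,100,0,-0.1,15,0,100,0,-0.1,17.1,0,100,0,-0.1,17.1,0,100,0,-0.1,17.1,0,0,0,-0.1,17.1,0,0,0,-0.1,17.1,0,0,0,-0.1,17.1,0,0,0,-0.1,17.1,0,0,0,-0.1,17.1,0,0,0,-0.1,17.1,0,0,0,-0.1,17.1,0,0,0,-0.1,17.1,0], "grip_force": 20}}

```text
time: 4.7
eef_pos: [0.4638, -0.0197, 0.0295]
orientation: [-0.0, 0.121, 0.993, -0.0]
force: [-0.0, 0.0, 3.5]
grip_width: 0.0497
```

```bash
python3 -c "
from h import *
plan((464,-19,150),(606,124,150),(606,124,30))
"
```

```text
at [463.8 -19.7  29.5] F [-0.   0.   3.5] w 49.7 t 4.7 eul [-180.    -0.   166.1]
(464, -19, 150) ->cm [-1.000e-02  7.000e-02 -1.205e+01]
(606, 124, 150) ->cm [-10.37  17.36 -12.05]
(606, 124, 30) ->cm [-10.37  17.36  -0.05]
```

Call:
{"method": "step_arm", "body": {"steps": [0,0,0,-2,0,0,0,0,-5,0,0,0,0,-8.5,0,0,0,0,-12,0,0,-2.1,3.5,-12,0,0,-4.2,7,-12,0,0,-6.2,10.4,-12,0,0,-8.3,13.9,-12,0,0,-10.4,17.4,-12,0,0,-10.4,17.4,-12,0,0,-10.4,17.4,-12,0,0,-10.4,17.4,-12,0]}}

```text
time: 6.2
eef_pos: [0.6059, 0.1235, 0.1495]
orientation: [-0.0, 0.121, 0.993, -0.0]
force: [-0.9, -0.3, -1.7]
grip_width: 0.0496
```

```bash
python3 -c "
from h import *
plan((606,124,150),(606,124,30))
cv2.imwrite('pics/w2.png',vision.read_camera('wrist')[:,:,::-1])
top()"
```

```text
at [605.9 123.5 149.5] F [-0.9 -0.3 -1.7] w 49.6 t 6.2 eul [-180.    -0.   166.1]
(606, 124, 150) ->cm [ 0.    0.06 -0.05]
(606, 124, 30) ->cm [-0.    0.06 11.95]
red mat 829 [352. 162.] [634.1 -68.8] [88. 88.] 14.3
yellow mat 893 [412. 224.] [ 476.8 -207.4] [88. 88.] 88.7
green lid 356 [416. 222.] [ 474.1 -203.6] [ 474.  -203.3] [47. 47.]
blue lid 348 [352. 153.] [632.9 -65.1] [632.8 -64.8] [46. 45.]
blue mat 1388 [333. 230.] [466.6 -18.5] [88. 88.] 14.9
black mat 931 [293. 157.] [632.9  69.8] [ 62. 126.] 89.0
black mat 127 [189. 143.] [681.8 318. ] [31. 25.] 43.7
black mat 1900 [246. 259.] [383.3 188. ] [266. 123.] 86.9
```

View pics/w2.png

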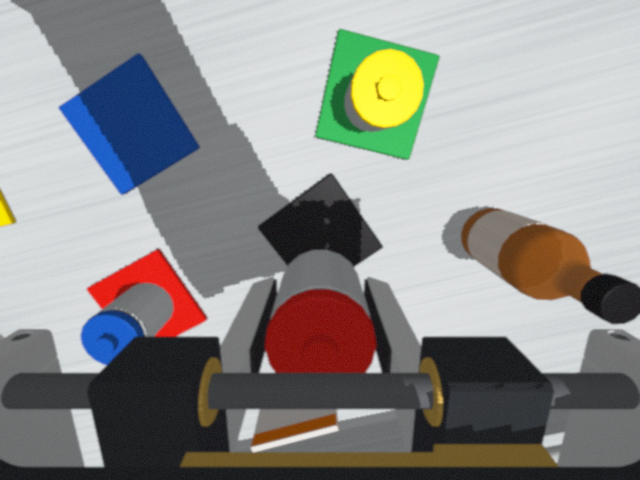

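The red pot is held upright at (320,330), above the black mat at (320,225).

Call:
{"method": "step_arm", "body": {"steps": [0,0,0.1,4,0,0,0,0.1,8,0,0,0,0.1,10,0,0,0,0.1,11,0,0,0,0.1,11.5,0,0,0,0.1,11.9,0,0,0,0.1,12,0,0,0,0.1,12,0,100,0,0.1,12,0,100,0,0.1,12,0,100,0,0.1,12,0,100,0,0.1,12,0,100,0,0.1,12,0,100,0,0.1,10,0,100,0,0.1,5,0,100,0,0.1,0,0,100,0,0.1,-2,0,100,0,0.1,-4,0,100,0,0.1,-4,0,100,0,0.1,-4,0]}}

```text
time: 8.8
eef_pos: [0.6064, 0.1253, 0.1894]
orientation: [-0.0, 0.121, 0.993, -0.0]
force: [-0.4, 0.1, 0.5]
grip_width: 0.0937
```

```bash
python3 -c "
from h import *
plan((606,124,190),(633,-65,190),(633,-65,29))
"
```

```text
at [606.4 125.3 189.4] F [-0.4  0.1  0.5] w 93.7 t 8.8 eul [-180.    -0.   166.1]
(606, 124, 190) ->cm [ 0.   -0.13 -0.06]
(633, -65, 190) ->cm [ -7.14 -17.84  -0.06]
(633, -65, 29) ->cm [ -7.15 -17.84  16.04]
```

Over to the blue pot, then check before lowering.

Call:
{"method": "step_arm", "body": {"steps": [100,-1.8,-4.5,0,0,100,-3.6,-8.9,0,0,100,-5.3,-13.4,0,0,100,-7.1,-17.8,0,0,100,-7.1,-17.8,0,0,100,-7.1,-17.8,0,0,100,-7.1,-17.8,0,0]}}

```text
time: 9.68
eef_pos: [0.6328, -0.063, 0.189]
orientation: [-0.0, 0.12, 0.993, 0.0]
force: [0.1, 0.6, 0.7]
grip_width: 0.0941
```

```bash
python3 -c "
from h import *
plan((633,-65,29))
im=vision.read_camera('wrist')
for a,ce,m in blobs(im,'blue')+blobs(im,'red'):
    q=bp('wrist',np.argwhere(m)[:,::-1],.078);print(a,ce,1000*np.array(cv2.minEnclosingCircle(q.astype(np.float32))[0]),np.ptp(q,axis=0))
cv2.imwrite('pics/w3.png',im[:,:,::-1])"
```

```text
at [632.8 -63.  189. ] F [0.1 0.6 0.7] w 94.1 t 9.68 eul [180.   -0.  166.2]
(633, -65, 29) ->cm [-0.08 -0.19 16.  ]
9004 [322.  52.] [487.67894506 -23.74346368] [0.07896784 0.08515905]
2112 [317. 245.] [636.65676117 -64.93342668] [0.04775558 0.04650972]
2847 [528. 165.] [611.62531376 123.30635637] [0.04898578 0.05125312]
3410 [311. 218.] [621.82033062 -64.2297864 ] [0.08505257 0.08453309]
```

View pics/w3.png

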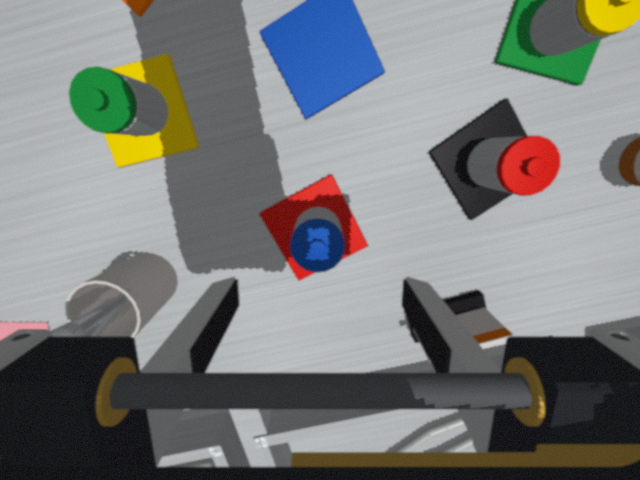

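The blue lid is centred at (317,245) between the fingers. The red pot stands upright on the black mat at (528,165).

Call:
{"method": "step_arm", "body": {"steps": [100,-0.2,-0.2,4,0,100,-0.2,-0.2,8,0,100,-0.2,-0.2,11,0,100,-0.2,-0.2,13,0,100,-0.2,-0.2,15,0,100,-0.2,-0.2,16,0,100,-0.2,-0.2,16,0,0,-0.2,-0.2,16,0,0,-0.2,-0.2,16,0,0,-0.2,-0.2,16,0,0,-0.2,-0.2,16,0,0,-0.2,-0.2,16,0,0,-0.2,-0.2,16,0,0,-0.2,-0.2,16,0,0,-0.2,-0.2,14,0,0,-0.2,-0.2,11,0,0,-0.2,-0.2,8,0,0,-0.2,-0.2,4,0,0,-0.2,-0.2,4,0]}}

```text
time: 12.1
eef_pos: [0.6361, -0.0674, 0.1535]
orientation: [0.003, 0.121, 0.993, 0.0]
force: [0.3, -0.7, -2.5]
grip_width: 0.0495
```

```bash
python3 -c "
from h import *
plan((466.5,-18.5,149),(466.5,-18.5,29.5))
"
```

```text
at [636.1 -67.4 153.5] F [ 0.3 -0.7 -2.5] w 49.5 t 12.1 eul [179.9   0.3 166.1]
(466.5, -18.5, 149) ->cm [17.64  0.68  0.36]
(466.5, -18.5, 29.5) ->cm [17.7   0.66 12.31]
```

Call:
{"method": "step_arm", "body": {"steps": [0,0,0,0,0,0,4.4,0.2,0,0,0,8.8,0.4,0,0,0,13.2,0.5,0,0,0,17.6,0.7,0,0,0,17.6,0.7,0,0,0,17.6,0.7,0,0,0,17.6,0.7,0,0]}}

```text
time: 13.1
eef_pos: [0.4658, -0.0183, 0.1493]
orientation: [-0.0, 0.121, 0.993, -0.0]
force: [-0.4, -0.8, -2.5]
grip_width: 0.0495
```

```bash
python3 -c "
from h import *
plan((466.5,-18.5,29.5))
"
```

```text
at [465.8 -18.3 149.3] F [-0.4 -0.8 -2.5] w 49.5 t 13.1 eul [-180.    -0.   166.1]
(466.5, -18.5, 29.5) ->cm [-8.000e-02  1.000e-02  1.198e+01]
```

Call:
{"method": "step_arm", "body": {"steps": [0,0,0,4,0,0,0,0,8,0,0,0,0,10,0,0,0,0,11,0,0,0,0,11.5,0,0,0,0,11.9,0,0,0,0,11.9,0,0,0,0,11.9,0,100,0,0,11.9,0,100,0,0,11.9,0,100,0,0,11.9,0,100,0,0,11.9,0,100,0,0,11.9,0,100,0,0,10,0,100,0,0,5,0,100,0,0,0,0,100,0,0,-2,0,100,0,0,-4,0,100,0,0,-4,0,100,0,0,-4,0]}}

```text
time: 15.6
eef_pos: [0.4648, -0.0179, 0.1888]
orientation: [-0.0, 0.121, 0.993, -0.0]
force: [-0.6, 0.5, -0.0]
grip_width: 0.094
```

```bash
python3 -c "
from h import *
plan((607,124.5,189),(607,124.5,29))
"
```

```text
at [464.8 -17.9 188.8] F [-0.6  0.5 -0. ] w 94.0 t 15.6 eul [-180.    -0.   166.1]
(607, 124.5, 189) ->cm [-10.39  17.23  -0.03]
(607, 124.5, 29) ->cm [-10.4   17.24  15.97]
```

Now red from black.

Call:
{"method": "step_arm", "body": {"steps": [100,-2.1,3.4,0,0,100,-4.2,6.9,0,0,100,-6.2,10.3,0,0,100,-8.3,13.8,0,0,100,-10.4,17.2,0,0,100,-10.4,17.2,0,0,100,-10.4,17.2,0,0,100,-10.4,17.2,0,0]}}

```text
time: 16.6
eef_pos: [0.6068, 0.1231, 0.1892]
orientation: [-0.0, 0.121, 0.993, -0.0]
force: [-0.0, 0.2, -0.3]
grip_width: 0.094
```

```bash
python3 -c "
from h import *
plan((607,124.5,29))
im=vision.read_camera('wrist')
for c in ('red','blue'):
  for a,ce,m in blobs(im,c):
    q=bp('wrist',np.argwhere(m)[:,::-1],.078);print(c,a,ce,1000*np.array(cv2.minEnclosingCircle(q.astype(np.float32))[0]),np.ptp(q,axis=0))
top()"
```

```text
at [606.8 123.1 189.2] F [-0.   0.2 -0.3] w 94.0 t 16.6 eul [-180.    -0.   166.1]
(607, 124.5, 29) ->cm [1.000e-02 1.500e-01 1.602e+01]
red 2284 [322. 244.] [611.43708229 125.92995167] [0.04807138 0.05025919]
red 5132 [161. 285.] [616.92047119 -26.20948479] [0.08472766 0.0819448 ]
blue 7285 [143. 126.] [482.34671354  10.27387381] [0.08595971 0.09697145]
red mat 1356 [352. 159.] [633.9 -68.4] [88. 89.] 14.1
yellow mat 894 [412. 224.] [ 476.8 -207.4] [88. 88.] 88.7
green lid 357 [416. 222.] [ 474.2 -203.5] [ 473.9 -203.4] [47. 47.]
blue mat 1329 [333. 229.] [466.5 -18.6] [88. 88.] 15.2
black mat 1012 [292. 152.] [646.4  67.8] [146.  64.] 2.0
black mat 119 [189. 143.] [681.3 319.7] [26. 29.] 89.8
black mat 2009 [246. 272.] [353.7 188.2] [276. 112.] 89.6
```

Call:
{"method": "step_arm", "body": {"steps": [100,-0.2,0.2,4,0,100,-0.2,0.2,8,0,100,-0.2,0.2,11,0,100,-0.2,0.2,13,0,100,-0.2,0.2,15,0,100,-0.2,0.2,16,0,100,-0.2,0.2,16,0,0,-0.2,0.2,16,0,0,-0.2,0.2,16,0,0,-0.2,0.2,16,0,0,-0.2,0.2,16,0,0,-0.2,0.2,16,0,0,-0.2,0.2,16,0,0,-0.2,0.2,16,0,0,-0.2,0.2,14,0,0,-0.2,0.2,11,0,0,-0.2,0.2,8,0,0,-0.2,0.2,4,0,0,-0.2,0.2,4,0,0,-0.2,0.2,4,0]}}

```text
time: 19.2
eef_pos: [0.6095, 0.1256, 0.1496]
orientation: [-0.0, 0.121, 0.993, 0.0]
force: [-0.2, -0.6, -1.9]
grip_width: 0.0496
```

```bash
python3 -c "
from h import *
plan((634,-68.5,149),(634,-68.5,29.5))
"
```

```text
at [609.5 125.6 149.6] F [-0.2 -0.6 -1.9] w 49.6 t 19.2 eul [180.   -0.  166.2]
(634, -68.5, 149) ->cm [ -7.03 -18.26   0.06]
(634, -68.5, 29.5) ->cm [ -7.03 -18.27  12.01]
```

Call:
{"method": "step_arm", "body": {"steps": [0,-1.4,-3.7,0,0,0,-2.8,-7.3,0,0,0,-4.2,-11,0,0,0,-5.6,-14.6,0,0,0,-7,-18.3,0,0,0,-7,-18.3,0,0,0,-7,-18.3,0,0,0,-7,-18.3,0,0]}}

```text
time: 20.2
eef_pos: [0.6337, -0.0675, 0.149]
orientation: [-0.001, 0.12, 0.993, 0.0]
force: [0.2, -0.3, -1.7]
grip_width: 0.0498
```

```bash
python3 -c "
from h import *
plan((634,-68.5,29.5))
"
```

```text
at [633.7 -67.5 149. ] F [ 0.2 -0.3 -1.7] w 49.8 t 20.2 eul [ 1.800e+02 -1.000e-01  1.662e+02]
(634, -68.5, 29.5) ->cm [-0.07 -0.09 11.95]
```

Call:
{"method": "step_arm", "body": {"steps": [0,0,-0.1,4,0,0,0,-0.1,8,0,0,0,-0.1,10,0,0,0,-0.1,11,0,0,0,-0.1,11.5,0,0,0,-0.1,11.9,0,0,0,-0.1,11.9,0,0,0,-0.1,11.9,0,100,0,-0.1,11.9,0,100,0,-0.1,11.9,0,100,0,-0.1,11.9,0,100,0,-0.1,11.9,0,100,0,-0.1,11.9,0,100,0,-0.1,10,0,100,0,-0.1,5,0,100,0,-0.1,0,0,100,0,-0.1,-3,0,100,0,-0.1,-6,0,100,0,-0.1,-6,0,100,0,-0.1,-6,0]}}

```text
time: 22.7
eef_pos: [0.6335, -0.0698, 0.2098]
orientation: [0.0, 0.121, 0.993, 0.0]
force: [0.8, -0.3, -0.2]
grip_width: 0.0938
```

```bash
python3 -c "
from h import *
plan((570,50,205),(500,197,200),(500,197,29))
"
```

```text
at [633.5 -69.8 209.8] F [ 0.8 -0.3 -0.2] w 93.8 t 22.7 eul [180.    0.  166.1]
(570, 50, 205) ->cm [ 9.03 10.11  0.48]
(500, 197, 200) ->cm [19.35 22.71  0.98]
(500, 197, 29) ->cm [19.35 22.7  18.08]
```

Call:
{"method": "step_arm", "body": {"steps": [100,3.2,3.8,0,0,100,6.5,7.6,0,0,100,9.7,11.4,0,0,100,12.9,15.1,0,0,100,16.1,18.9,1,0,100,19.4,22.7,1,0,100,19.4,22.7,1,0,100,19.4,22.7,1,0,100,19.4,22.7,1,0]}}

```text
time: 23.82
eef_pos: [0.5001, 0.1958, 0.1993]
orientation: [-0.0, 0.122, 0.993, -0.0]
force: [-0.2, -0.8, 0.5]
grip_width: 0.0945
```

```bash
python3 -c "
from h import *
plan((500,197,29))
im=vision.read_camera('wrist')
for c in ('yellow',):
  for a,ce,m in blobs(im,c):
    q=bp('wrist',np.argwhere(m)[:,::-1],.078);print(c,a,ce,1000*np.array(cv2.minEnclosingCircle(q.astype(np.float32))[0]),np.ptp(q,axis=0))
cv2.imwrite('pics/w4.png',im[:,:,::-1])
top()"
```

```text
at [500.1 195.8 199.3] F [-0.2 -0.8  0.5] w 94.5 t 23.82 eul [-180.   -0.  166.]
(500, 197, 29) ->cm [ 0.04  0.13 17.03]
yellow 2120 [321. 237.] [501.13964081 198.17183912] [0.04839815 0.04898748]
yellow 1534 [ 14. 288.] [ 469.51770782 -107.99640417] [0.07097728 0.04174834]
red mat 1225 [352. 159.] [634.1 -68.9] [88. 88.] 14.3
yellow mat 894 [412. 224.] [ 476.8 -207.4] [88. 88.] 88.7
green lid 356 [416. 222.] [ 474.2 -203.5] [ 474.  -203.3] [47. 47.]
green lid 82 [249. 233.] [455.  170.8] [457.9 169.8] [31. 20.]
blue mat 1346 [333. 229.] [466.3 -18.4] [88. 89.] 15.5
```

View pics/w4.png

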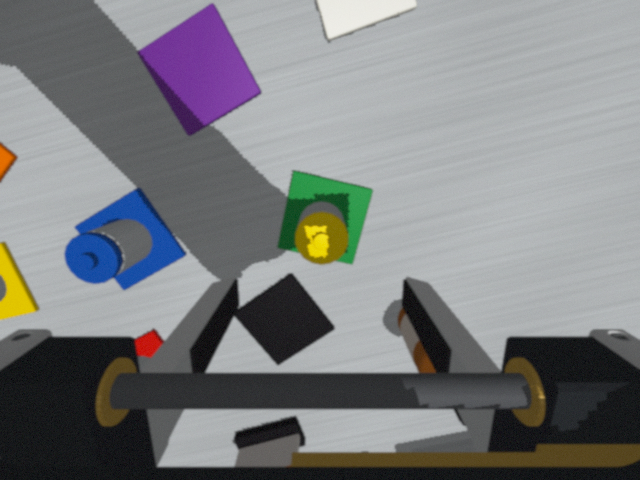

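The yellow lid is at (321,237), centred on the green mat. The blue pot stands on the blue mat, and the bottle is clear of the fingers. Grasping.

Call:
{"method": "step_arm", "body": {"steps": [100,0,0.2,4,0,100,0,0.2,8,0,100,0,0.2,11,0,100,0,0.2,13,0,100,0,0.2,15,0,100,0,0.2,17,0,100,0,0.2,17,0,0,0,0.2,17,0,0,0,0.2,17,0,0,0,0.2,17,0,0,0,0.2,17,0,0,0,0.2,17,0,0,0,0.2,17,0,0,0,0.2,17,0,0,0,0.2,15,0,0,0,0.2,12,0,0,0,0.2,8,0,0,0,0.2,5,0,0,0,0.2,5,0,0,0,0.2,5,0]}}

```text
time: 26.42
eef_pos: [0.4996, 0.1989, 0.1485]
orientation: [-0.0, 0.121, 0.993, -0.0]
force: [0.4, -0.8, -3.8]
grip_width: 0.0497
```

```bash
python3 -c "
from h import *
plan((606,124,149),(606,124,29.5))
"
```

```text
at [499.6 198.9 148.5] F [ 0.4 -0.8 -3.8] w 49.7 t 26.43 eul [-1.800e+02 -1.000e-01  1.662e+02]
(606, 124, 149) ->cm [-12.13  -4.73  -0.06]
(606, 124, 29.5) ->cm [-12.14  -4.72  11.89]
```

Call:
{"method": "step_arm", "body": {"steps": [0,-4,-1.6,0,0,0,-8,-3.1,0,0,0,-12.1,-4.7,0,0,0,-12.1,-4.7,0,0,0,-12.1,-4.7,0,0,0,-12.1,-4.7,5,0,0,-12.1,-4.7,9,0,0,-12.1,-4.7,11,0,0,-12.1,-4.7,11.5,0,0,-12.1,-4.7,11.9,0,0,-12.1,-4.7,11.9,0,0,-12.1,-4.7,11.9,0,100,-12.1,-4.7,11.9,0,100,-12.1,-4.7,11.9,0,100,-12.1,-4.7,11.9,0,100,-12.1,-4.7,11.9,0,100,-12.1,-4.7,11.9,0,100,-12.1,-4.7,7,0,100,-12.1,-4.7,2,0,100,-12.1,-4.7,-3,0]}}

```text
time: 28.92
eef_pos: [0.6062, 0.1242, 0.181]
orientation: [-0.0, 0.121, 0.993, -0.0]
force: [-0.6, 0.6, -0.0]
grip_width: 0.0937
```

```bash
python3 -c "
from h import *
plan((520,-60,205),(475.5,-203,200),(475.5,-203,29))
"
```

```text
at [606.2 124.2 181. ] F [-0.6  0.6 -0. ] w 93.7 t 28.93 eul [-180.    -0.   166.1]
(520, -60, 205) ->cm [  3.96 -19.95  -2.39]
(475.5, -203, 200) ->cm [  4.85 -34.9   -1.89]
(475.5, -203, 29) ->cm [  4.85 -34.9   15.21]
```

Call:
{"method": "step_arm", "body": {"steps": [100,0,0,-2,0,100,1.3,-5,-2,0,100,2.6,-10,-2,0,100,3.6,-15,-2,0,100,4,-20,-2,0,100,4.3,-25,-2,0,100,4.6,-30,-2,0,100,4.8,-34.9,-2,0,100,4.8,-34.9,-1.9,0,100,4.8,-34.9,-1.9,0,100,4.8,-34.9,-1.9,0]}}

```text
time: 30.3
eef_pos: [0.4766, -0.2019, 0.1984]
orientation: [-0.0, 0.12, 0.993, 0.0]
force: [-0.3, 0.2, 0.5]
grip_width: 0.0938
```

```bash
python3 -c "
from h import *
plan((475.5,-203,29))
im=vision.read_camera('wrist')
for c in ('green',):
  for a,ce,m in blobs(im,c):
    q=bp('wrist',np.argwhere(m)[:,::-1],.078);print(c,a,ce,1000*np.array(cv2.minEnclosingCircle(q.astype(np.float32))[0]),np.ptp(q,axis=0))
cv2.imwrite('pics/w5.png',im[:,:,::-1])
top()"
```

```text
at [ 476.6 -201.9  198.4] F [-0.3  0.2  0.5] w 93.8 t 30.3 eul [180.   -0.  166.2]
(475.5, -203, 29) ->cm [ 0.08 -0.14 16.94]
green 64 [637. 178.] [489.34692144  83.4235996 ] [0.01331574 0.00514816]
green 1970 [316. 238.] [ 476.87396407 -204.44060862] [0.04710319 0.04668108]
red mat 1227 [352. 159.] [634.1 -68.9] [88. 88.] 14.3
yellow lid 408 [268. 166.] [605.9 126. ] [605.9 126. ] [48. 49.]
yellow lid 64 [419. 207.] [ 505.8 -208.7] [ 505.6 -209.9] [12. 27.]
yellow lid 370 [406. 234.] [ 454.4 -182.7] [ 446.1 -178.1] [57. 66.]
green mat 1366 [239. 220.] [495.1 201.5] [87. 87.] 63.0
green lid 76 [416. 223.] [ 469.7 -201.2] [ 469.7 -201.3] [21. 21.]
blue mat 1342 [333. 229.] [466.5 -18.7] [88. 88.] 15.3
black mat 127 [189. 143.] [681.8 318. ] [31. 25.] 43.7
black mat 426 [442. 166.] [ 612.4 -284. ] [ 19. 154.] 61.5
black mat 794 [273. 175.] [606.7 123.8] [88. 86.] 22.1
black mat 879 [405. 200.] [ 528.4 -201.1] [ 82. 102.] 76.8
```

View pics/w5.png

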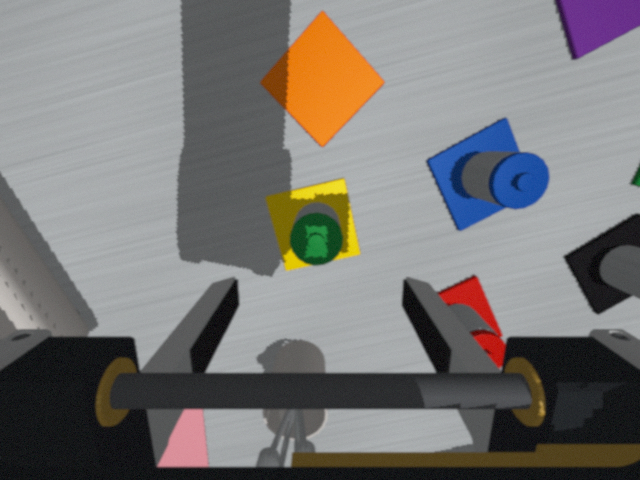

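```bash
python3 -c "
from h import *
print(np.round(vision.camera_model('wrist')['pose'],3)); plan()
"
```

```text
[[ 0.238  0.934  0.267  0.399]
 [ 0.971 -0.229 -0.064 -0.182]
 [ 0.001  0.274 -0.962  0.378]
 [ 0.     0.     0.     1.   ]]
at [ 476.6 -202.1  198.4] F [ 0.6  0.3 -0.2] w 94.3 t 30.4 eul [180.   -0.  166.2]
```

The green lid is at (316,238), centred between the fingers. The camera sits on the side away from the cup, so nothing is in the way.

Call:
{"method": "step_arm", "body": {"steps": [100,0.1,-0.2,4,0,100,0.1,-0.2,8,0,100,0.1,-0.2,11,0,100,0.1,-0.2,13,0,100,0.1,-0.2,15,0,100,0.1,-0.2,16.9,0,100,0.1,-0.2,16.9,0,0,0.1,-0.2,16.9,0,0,0.1,-0.2,16.9,0,0,0.1,-0.2,16.9,0,0,0.1,-0.2,16.9,0,0,0.1,-0.2,16.9,0,0,0.1,-0.2,16.9,0,0,0.1,-0.2,16.9,0,0,0.1,-0.2,15,0,0,0.1,-0.2,11,0,0,0.1,-0.2,7,0,0,0.1,-0.2,3,0,0,0.1,-0.2,3,0,0,0.1,-0.2,3,0]}}

```text
time: 32.9
eef_pos: [0.4743, -0.2042, 0.1676]
orientation: [-0.0, 0.12, 0.993, 0.0]
force: [0.6, 1.0, -2.5]
grip_width: 0.05
```

```bash
python3 -c "
from h import *
plan((530,20,170),(495,201.5,170),(495,201.5,29.5))
"
```

```text
at [ 474.3 -204.2  167.6] F [ 0.6  1.  -2.5] w 50.0 t 32.9 eul [ 1.800e+02 -1.000e-01  1.662e+02]
(530, 20, 170) ->cm [-0.05 23.1  -0.24]
(495, 201.5, 170) ->cm [ 7.69 39.89 -0.22]
(495, 201.5, 29.5) ->cm [ 7.68 39.89 13.83]
```

Call:
{"method": "step_arm", "body": {"steps": [0,0,4,0,0,0,0,8,0,0,0,0,12,0,0,0,0,16,0,0,0,0,20,0,0,0,0,23,0,0,0,1.5,26.5,0,0,0,3.2,30,0,0,0,4.7,33.5,0,0,0,6.2,37,0,0,0,7.7,39.9,0,0,0,7.7,39.9,0,0,0,7.7,39.9,0,0,0,7.7,39.9,0,0]}}

```text
time: 34.65
eef_pos: [0.4956, 0.2, 0.168]
orientation: [-0.0, 0.121, 0.993, -0.0]
force: [-0.1, 0.2, -2.3]
grip_width: 0.0493
```

```bash
python3 -c "
from h import *
plan((495,201.5,29.8))
"
```

```text
at [495.6 200.  168. ] F [-0.1  0.2 -2.3] w 49.3 t 34.65 eul [-179.9   -0.   166.1]
(495, 201.5, 29.8) ->cm [ 0.09  0.15 13.82]
```

Call:
{"method": "step_arm", "body": {"steps": [0,0,0.1,4,0,0,0,0.1,8,0,0,0,0.1,11,0,0,0,0.1,13,0,0,0,0.1,13.5,0,0,0,0.1,13.8,0,0,0,0.1,13.8,0,0,0,0.1,13.8,0,100,0,0.1,13.8,0,100,0,0.1,13.8,0,100,0,0.1,13.8,0,100,0,0.1,13.8,0,100,0,0.1,13.8,0,100,0,0.1,11,0,100,0,0.1,6,0,100,0,0.1,1,0,100,0,0.1,-2,0,100,0,0.1,-2,0,100,0,0.1,-2,0]}}

```text
time: 37.02
eef_pos: [0.4954, 0.202, 0.1879]
orientation: [-0.0, 0.121, 0.993, -0.0]
force: [-0.2, -0.0, -1.0]
grip_width: 0.094
```

```bash
python3 -c "
from h import *
plan((607,125.5,189),(607,125.5,29))
"
```

```text
at [495.4 202.  187.9] F [-0.2 -0.  -1. ] w 94.0 t 37.02 eul [-180.    -0.   166.2]
(607, 125.5, 189) ->cm [-12.66  -4.76  -0.11]
(607, 125.5, 29) ->cm [-12.67  -4.75  15.89]
```

Call:
{"method": "step_arm", "body": {"steps": [100,-4.2,-1.6,0,0,100,-8.4,-3.2,0,0,100,-12.7,-4.8,0,0,100,-12.7,-4.8,0,0,100,-12.7,-4.8,0,0,100,-12.7,-4.8,5,0,100,-12.7,-4.8,9,0,100,-12.7,-4.8,12,0,100,-12.7,-4.8,14,0,100,-12.7,-4.8,15.8,0,100,-12.7,-4.8,15.8,0,100,-12.7,-4.8,15.8,0,0,-12.7,-4.8,15.8,0,0,-12.7,-4.8,15.8,0,0,-12.7,-4.8,15.8,0,0,-12.7,-4.8,15.8,0,0,-12.7,-4.8,15.8,0,0,-12.7,-4.8,15.8,0,0,-12.7,-4.8,15.8,0,0,-12.7,-4.8,15.8,0]}}

```text
time: 39.52
eef_pos: [0.6076, 0.125, 0.0305]
orientation: [-0.0, 0.121, 0.993, -0.0]
force: [-0.3, -1.1, 1.4]
grip_width: 0.0498
```

```bash
python3 -c "
from h import *
plan((607,125.5,170),(530,-60,170),(477,-207.5,170))
"
```

```text
at [607.6 125.   30.5] F [-0.3 -1.1  1.4] w 49.8 t 39.52 eul [-180.    -0.   166.1]
(607, 125.5, 170) ->cm [  0.07   0.03 -13.95]
(530, -60, 170) ->cm [  3.1  -19.82 -13.95]
(477, -207.5, 170) ->cm [  4.72 -35.41 -13.95]
```

Call:
{"method": "step_arm", "body": {"steps": [0,0,0,-3,0,0,0,0,-7,0,0,0,0,-11,0,0,0,0,-14,0,0,0.6,-4,-14,0,0,1.2,-8,-14,0,0,1.8,-12,-14,0,0,2.5,-16,-14,0,0,3.1,-20,-14,0,0,3.5,-24,-14,0,0,3.9,-28,-14,0,0,4.3,-32,-14,0,0,4.7,-35.4,-14,0,0,4.7,-35.4,-14,0,0,4.7,-35.4,-14,0,0,4.7,-35.4,-14,0]}}

```text
time: 41.52
eef_pos: [0.4776, -0.2064, 0.1704]
orientation: [-0.0, 0.12, 0.993, 0.0]
force: [-0.1, 0.7, -2.9]
grip_width: 0.0495
```

```bash
python3 -c "
from h import *
plan((477,-207.5,31))
"
```

```text
at [ 477.6 -206.4  170.4] F [-0.1  0.7 -2.9] w 49.5 t 41.52 eul [180.   -0.  166.2]
(477, -207.5, 31) ->cm [ 0.02 -0.13 13.94]
```

Call:
{"method": "step_arm", "body": {"steps": [0,0,0,4,0,0,0,0,8,0,0,0,0,11,0,0,0,0,13,0,0,0,0,13.5,0,0,0,0,13.9,0,0,0,0,13.9,0,0,0,0,13.9,0,100,0,0,13.9,0,100,0,0,13.9,0,100,0,0,13.9,0,100,0,0,13.9,0,100,0,0,13.9,0,100,0,0,11,0,100,0,0,6,0,100,0,0,1,0,100,0,0,-4,0,100,0,0,-6,0,100,0,0,-6,0,100,0,0,-6,0]}}

```text
time: 44.02
eef_pos: [0.4768, -0.2071, 0.2296]
orientation: [-0.001, 0.121, 0.993, 0.0]
force: [-0.1, -0.2, 0.0]
grip_width: 0.0942
```

```bash
python3 -c "
from h import *
plan((400,-350,230))
im=top()
cv2.imwrite('pics/top9.png',cv2.resize(im[120:320,180:460,::-1],None,fx=2.8,fy=2.8))
cv2.imwrite('pics/scene9.png',vision.read_camera('scene')[:,:,::-1])
"
```

```text
at [ 476.8 -207.1  229.6] F [-0.1 -0.2  0. ] w 94.2 t 44.02 eul [-1.800e+02 -1.000e-01  1.662e+02]
(400, -350, 230) ->cm [  4.03 -15.71  -0.03]
red mat 1225 [352. 159.] [634.1 -68.9] [88. 88.] 14.3
yellow mat 802 [412. 230.] [ 466.  -206.8] [87. 66.] 88.7
green mat 1189 [238. 219.] [495.1 201.5] [87. 87.] 63.0
blue mat 1343 [333. 229.] [466.5 -18.7] [88. 88.] 15.3
black mat 526 [451. 162.] [ 620.1 -304.6] [ 22. 174.] 61.4
black mat 127 [189. 143.] [681.8 318. ] [31. 25.] 43.7
black mat 1327 [271. 172.] [606.7 123.8] [88. 86.] 22.0
black mat 957 [411. 197.] [ 536.9 -218. ] [ 89. 100.] 75.5
```

View pics/scene9.png

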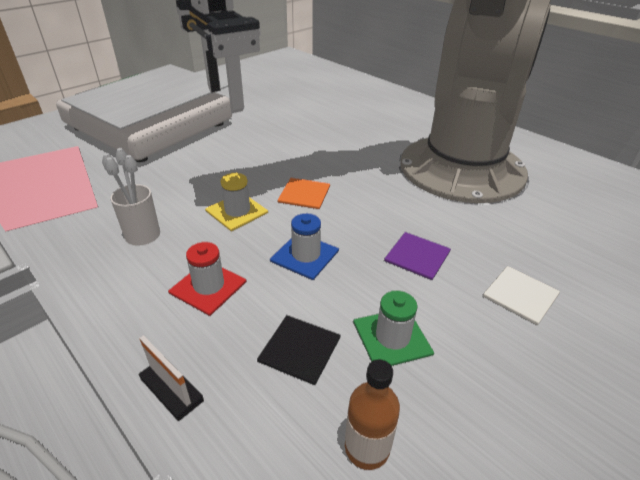

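All four pots stand upright on their own mats: red (205,270), blue (306,240), green (396,320), yellow (236,195). The black mat is empty and the bottle has not moved. Moving the arm aside for a final centring check.

Call:
{"method": "step_arm", "body": {"steps": [100,1,-4,0,0,100,2,-8,0,0,100,3,-12,0,0,100,4,-15.7,0,0,100,4,-15.7,0,0,100,4,-15.7,0,0]}}

```text
time: 44.88
eef_pos: [0.4007, -0.3497, 0.2298]
orientation: [-0.001, 0.121, 0.993, 0.0]
force: [-0.5, 0.2, -0.2]
grip_width: 0.0936
```

```bash
python3 -c "
from h import *
im=top()
cv2.imwrite('pics/top10.png',cv2.resize(im[120:320,180:460,::-1],None,fx=2.8,fy=2.8,interpolation=cv2.INTER_CUBIC))
"
```

```text
red mat 1226 [352. 159.] [634.1 -68.9] [88. 88.] 14.3
yellow mat 1291 [413. 224.] [ 476.8 -207.4] [88. 88.] 88.7
green mat 1182 [238. 219.] [495.1 201.5] [87. 87.] 63.0
blue mat 1343 [333. 229.] [466.5 -18.7] [88. 88.] 15.3
black mat 129 [189. 143.] [681.2 317.4] [33. 25.] 43.7
black mat 1335 [271. 172.] [606.5 124. ] [88. 87.] 21.8
```

View pics/top10.png

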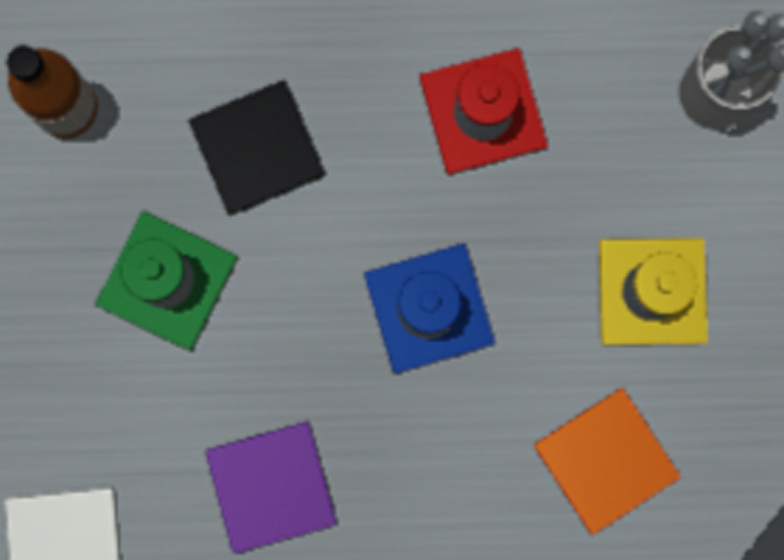

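The crop shows lid centres at red (488,93), blue (431,302), green (153,269) and yellow (666,285). I'll convert these to positions, compare them with the mats, and hand in.

```bash
python3 -c "
from h import *
uv=np.array([[488,93],[431,302],[153,269],[666,285]])/2.8+[180,120]
d=1000*bp('top',uv,.078)-np.array([[634.1,-68.9],[466.5,-18.7],[495.1,201.5],[476.8,-207.4]])
print(np.round(d,1))
if np.linalg.norm(d,axis=1).max()<6:
    from bench import workorder; print(workorder.job_done())
"
```

```text
[[-2.  -0. ]
 [-2.4  0.1]
 [ 0.4  0.1]
 [-3.4  0.8]]
the job is handed in; nothing more can be done
None
```

All four pots stand upright on the mat of their own lid's colour, and the black mat is empty. I handed the job in at about 45 s of the allowed 144 s.

I swapped the pots in two pairs, using the black mat as the free spot: red with blue first, then yellow with green.

**Centring:** in the last top view the lid centres were within 3.5 mm of their mat centres. The wrist camera put the lids 1 to 5 mm further out in x than the top camera. I took that as a bias from the visible lid sides and aimed between the two.

**Surroundings:** the vinegar bottle, the cup and the look-alike mats looked unmoved in the last pictures. The largest force in the readings I took was about 4 N, and the arm was clear of everything at hand-in.

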